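# Close the chocolate jar and lift it off the plate

## Task

The glass jar of chocolate tablets was left standing on the blue plate with its red lid half unscrewed: screw the lid fully shut while the jar stands there, then lift the jar by its lid straight up off the plate and hold it upright and still about 10 cm above the plate, so that I can slide the plate out. Keep the jar upright all the time, and leave the plate, the griddle, the spoon rest with its spoon and the hood switches as they are. Finish while still holding the jar in the air; do not put it down.

Things in the scene. Friction and masses are not known exactly. Their poses are not given: they have to be found in the camera images.
- jar: Loose glass jar of brown chocolate tablets, about 0.6 kg. Body 84 mm across, 94 mm high, then a sloping shoulder and a 53 mm neck; 134 mm high with its lid, by which it is handled. Origin: centre of its underside, z up; a white mark runs up its +x side and shoulder. Stands within 15 mm of the plate's centre, kept from sliding or turning only by friction (0.1 to 0.2 N m).
- lid_top (a point): Centre of the top of the red, finely ribbed round screw lid: 58 mm across, 22 mm high, on the jar's axis, its top 134 mm above the jar's underside. Gripped by its side, anywhere round; the jar's shoulder lies 5 mm below the lid's lower edge. x axis along the white line from the lid's centre to its rim; z up.
- jar_lid (a joint): Lid's turn on the jar, rad: 0 = fully shut (hard stop; the lid's white line meets the jar's white mark), grows as it is unscrewed (counter-clockwise from above), at most 2.6; starts 0.9 to 2.3. Close it clockwise. Friction 0.05 N m, stays where left; the lid neither rises nor comes off. Turned past the stop, the whole jar turns on the plate.
- plate: Loose blue melamine plate, 210 mm across, rim 20 mm high, 0.25 kg; the flat well on which the jar stands is 5 mm above the underside and about 124 mm across. Origin at the centre of its underside, z up.
- griddle: Loose ridged aluminium griddle, 240 mm square and 32 mm high, about 0.95 kg, with a black handle reaching 285 mm from its centre along its +x at up to 49 mm height. Origin at the centre of its underside. To be left alone.
- spoon_rest: Loose stainless steel spoon rest, a round dish 105 mm across with a handle channel reaching 170 mm along its -x, 11 mm high. Origin at the centre of the dish's underside. To be left alone.
- spoon: Loose wooden spoon, 240 mm long, lying in the spoon rest; origin under its head. To be left alone.
- panel: White and steel switch panel of the extractor hood, fixed on the worktop, 75 by 130 mm and 34 mm high, two steel toggles up to 60 mm high. Origin at the centre of its underside. To be left alone.
- fan_switch (a joint): Toggle of the hood's fan, rad: 0 = off (leaning to the panel's -x), 0.75 = on. Starts off; to be left as it is.
- light_switch (a joint): Toggle of the hood's light, rad: 0 = off (leaning to the panel's -x), 0.75 = on. Starts off; to be left as it is.
There are look-alikes about, which are no part of the job. What is shaped like the jar but green is not meant.

How it is judged:
On the way, in this order (a step that is already met when the one before it is completed fails the run):
1. the lid is screwed fully shut while the jar stands on the plate (value of joint jar_lid below 0.08 rad and z of jar in the frame of plate below 0.012 m), for 0.2 s.
2. the jar is lifted clear of the plate (z of jar in the frame of plate above 0.05 m), for 0.2 s.
At the end, for the whole second after the job is handed in: Jar held by the fingers alone, lid shut within 0.1 rad, underside 70-150 mm above the plate's, within 50 mm of the plate's centre sideways, upright within 0.12 rad, still; plate flat and within 30 mm of its start; griddle, rest and spoon within 20 mm; switches off (z of jar in the frame of plate between 0.07 and 0.15 m and horizontal distance between jar and plate below 0.05 m and angle between jar's own z axis and vertical below 0.12 rad and linear speed of jar below 0.02 m/s and angular speed of jar below 0.2 rad/s and value of joint jar_lid below 0.1 rad and contact force between the fingers and jar above 2 N and contact force between jar and plate below 0.1 N and angle between plate's own z axis and vertical below 0.05 rad and height (world z) of plate below 0.006 m and distance of plate from where it was at the start of the episode below 0.03 m and distance of each of griddle, spoon_rest, spoon from where it was at the start of the episode below 0.02 m and value of joint each of fan_switch, light_switch below 0.2 rad); the arm keeps its last pose, push and grip.
It fails at once if the jar is lifted off the plate while its lid is not shut (z of jar in the frame of plate above 0.02 m and value of joint jar_lid above 0.15 rad).
It fails at once if the jar is tipped by more than 0.3 rad (angle between jar's own z axis and vertical above 0.3 rad).
It fails at once if the plate is shifted by more than 30 mm (distance of plate from where it was at the start of the episode above 0.03 m).
It fails at once if the griddle, the spoon rest or the spoon is shifted by more than 20 mm (distance of any of griddle, spoon_rest, spoon from where it was at the start of the episode above 0.02 m).
It fails at once if a hood switch is moved (value of joint any of fan_switch, light_switch above 0.2 rad).
It also fails if it takes over 51 s, if anything falls off the work surface, if the arm or the gripper's body presses on something with over 40 N, if the wrist force passes 120 N, or if a joint passes its speed limit or range.

## Robot

A 7-joint arm with a two-finger parallel gripper is mounted at the origin on the work surface. World frame = base frame: x ahead of the robot, y to its left, z up, the work surface at z = 0. Lengths are in m, angles in rad, forces in N, time in s.
With the tool pointing down it reaches from about 0.425 to 0.95 m from the base axis. Payload 4.7 kg.
Tool frame: the origin (TCP) lies between the finger pads; the fingertips stand 8 mm ahead of it and the grasp point (between the pads) lies 11 mm behind it (ctrl.tip_extent is the distance from the TCP to the fingertips, in m); z points along the fingers, y is the line along which they close (so a half turn about z gives the same grasp; the last joint's range is limited). The gripper opens to 87 mm and grips with 3 to 60 N. Pads are 19 mm wide; open, the fingers measure 117 mm over their backs; the gripper's body (75 mm by 190 mm) begins 51 mm behind the grasp point.
Start: joints at [-1.211, 0.469, -0.049, 1.532, 0.024, 1.141, -0.082], TCP at [0.256, 0.625, 0.231] pointing down, gripper open.
Joint ranges: [-2.59, 2.59], [-0.33, 1.99], [-1.39, 1.29], [0.1, 2.45], [-1.04, 4.18], [0.21, 1.99], [-2.66, 2.66]. Speed limits (rad/s): [2.57, 2.57, 3.14, 3.14, 3.14, 3.14, 3.14].

## Interface

Orientations are given as a rotation vector (axis times angle).
In Python, from workcell import ctrl gives the robot as it stands.
- The arm moves only by the tool move_arm, never from a script. Its argument "series" is a list of rows, each an object with "translation": the shift along the tool's x, y, z in cm, a list of three; "twist": the turn, a rotation vector about the tool's x, y, z in rad, a list of three; "fingers": the closure, from 0 (fully open) to 1 (shut). In form: [{"translation": [dx, dy, dz], "twist": [ax, ay, az], "fingers": fingers}, ...]. A call has 1 to 5 rows; each row shifts and turns the commanded pose from where the row before left it, along the tool's axes as they then stand; what a row does not reach is not made up. A row lasts 1/10 s, in which the tool goes at most 50 mm and 8.59 degrees, less where a joint would pass 70% of its speed; a pose out of reach is approached as far as the arm can. A call with a gripper value outside its range is refused whole. The fingers move at their own pace and stop on an object; "newtons" is the grip in N (left out, the last holds). Time passes only in rows, so rows that do not move let the fingers close. It gives the time, the measured TCP pose, the force, the opening and the grip force at its end, in the units of the state.
- ctrl.state(): the state, without advancing time (a new reading comes with each control period).
- ctrl.read_camera(name): name is "scene" or "top" or "wrist"; returns the picture (480x640x3 uint8, red, green, blue); there is no depth.
- ctrl.camera_params(name): a dict with "intrinsics" (3x3 intrinsics, pixels), "extrinsics" (4x4, takes a point from camera to world coordinates); the wrist camera has in their place "hand_eye" (4x4, takes a point from camera to tool coordinates, whose origin is the TCP and whose axes are the flange's). Camera axes: x right, y down, z forward; pixel columns grow to the right and rows downward; lengths in m; the calibration is good to about 2 mm. The wrist camera is an equidistant fisheye: a pixel r from the principal point sees the ray r / f radians off the axis. A picture is of the moment at which its call begins: read the wrist's pose just before it. camera_params takes no time and is no camera call.
- ctrl.job_done(): hands the job in; it is judged then, once.
Trained networks look in the newest picture that a camera, given by its name, has taken for a name from the list of things; names that differ only in an ending like _2 or _b are one class to them, and where a whole thing is asked for, a point or a joint stands for the part that bears it (a point fixed in the world has none). Each returns a list of dicts, best first, with "conf" (0 to 1); they miss things now and then, are a little off and sometimes report something else, mostly with a low value. They report only what shows in the picture. A call takes as long as a camera call. They do not tell look-alikes from the thing itself.
- ctrl.silhouettes(camera, query): "mask" (480x640 bool, what is visible of it) and "pixel" ([column, row] in pixels, amid what is visible of it).
- ctrl.spot_point(camera, query): "pixel" ([column, row] in pixels: a listed point, or the origin of a listed thing).
The state is a dict: "t": time; "q": joint angles; "qd": joint speeds; "joint_torque": joint torques, N m; "tool_pos": TCP position; "eef_rot": TCP orientation; "force": force on the tool from outside, world axes, zero at the start; "torque": the same for the moment, N m; "opening": finger opening in m; "gripper_force": force on a finger pad.
Only numpy, scipy, OpenCV 4.12 (cv2) and the standard library are available. Lean on these libraries where they do the work, as an engineer would, in place of code of your own. Each camera call takes 0.05 s, during which the arm holds its last target. There are 200 camera calls.

## Working session

There is one attempt and no reset: what is moved stays moved. The work goes in short steps, Python scripts to look and compute and a tool call to move; the robot and the scene stay as the last step left them, time stands still between calls to the robot, and variables do not carry over. Pictures are saved under pics/ and viewed, at most 10 in all, crops included, and the job is handed in when it is done.

Besides the shell and the picture viewer there is one more tool, called after "Emit:" in YAML: its name, and indented under it one key for each argument. move_arm: Moves the arm, as the interface text tells. Its arguments: {"type":"object","properties":{"series":{"type":"array"},"newtons":{"type":"number"}},"required":["series"]}

```bash
mkdir -p pics; ls
cat > h.py <<'E'
import numpy as np, cv2
from scipy.spatial.transform import Rotation as R
from workcell import ctrl
def save(img,n): cv2.imwrite('pics/'+n,img[:,:,::-1])
def ray(cam,px):
    p=ctrl.camera_params(cam);K=np.array(p['intrinsics']);E=np.array(p['extrinsics'])
    d=E[:3,:3]@np.linalg.inv(K)@np.array([px[0],px[1],1.]);return E[:3,3],d/np.linalg.norm(d)
def at_z(cam,px,z):
    o,d=ray(cam,px);return o+d*(z-o[2])/d[2]
E
python3 - <<'E'
from h import *
s=ctrl.state();print(s)
for c in ('top','scene'):
    save(ctrl.read_camera(c),c+'0.png')
    for q in ('lid_top','plate','jar'):
        z={'lid_top':.139,'plate':0,'jar':.005}[q]
        for r in ctrl.spot_point(c,q): print(c,q,r['conf'],np.round(r['pixel'],1),at_z(c,r['pixel'],z).round(4))
E
```

```text
pics
{'t': 0.0, 'q': array([-1.21089711,  0.46942462, -0.04857622,  1.533723  ,  0.02410054,
        1.14100565, -0.08228437]), 'qd': array([ 0.00024799, -0.00035923,  0.00091276, -0.0011583 ,  0.00042835,
       -0.0008738 ,  0.00030331]), 'joint_torque': array([ 1.18426087e-04, -5.07977593e+01, -8.09389818e-02, -2.36160403e+01,
       -6.13726233e-02,  3.80078028e-02,  1.80671896e-04]), 'tool_pos': array([0.25565057, 0.6240628 , 0.2294984 ]), 'eef_rot': array([-6.06778400e-01, -3.08213125e+00,  3.06614784e-03]), 'force': array([0.2114466 , 0.21028022, 0.71240226]), 'torque': array([ 0.0323129 , -0.05336667, -0.02639258]), 'gripper_force': 0.0, 'opening': 0.08692201524702982}
top lid_top 0.87 [361.1 316.5] [ 0.3412 -0.1106  0.139 ]
top lid_top 0.83 [268.8 239.9] [0.5321 0.1209 0.139 ]
top lid_top 0.63 [265.  196.3] [0.6457 0.1329 0.139 ]
top lid_top 0.62 [353.9 229.3] [ 0.5609 -0.0943  0.139 ]
top plate 0.86 [352.3 242.3] [ 0.5531 -0.0993  0.    ]
top plate 0.64 [473.1 261. ] [ 0.503  -0.4313  0.    ]
top jar 0.78 [353.6 320.2] [ 0.3398 -0.1011  0.005 ]
top jar 0.67 [268.  251.2] [0.5259 0.1321 0.005 ]
top jar 0.65 [267.8 206.2] [0.6526 0.1353 0.005 ]
scene lid_top 0.96 [383.6 277.6] [0.6609 0.1421 0.139 ]
scene lid_top 0.93 [380.6 234.4] [0.5378 0.1298 0.139 ]
scene lid_top 0.9 [286.5 173.9] [ 0.3474 -0.1057  0.139 ]
scene lid_top 0.59 [277.4 234.1] [ 0.5646 -0.0834  0.139 ]
scene plate 0.59 [277.1 273.8] [ 0.547  -0.0972  0.    ]
scene jar 0.78 [280.4 277.3] [ 0.5616 -0.0862  0.005 ]
scene jar 0.76 [377.2 272.2] [0.5166 0.1305 0.005 ]
scene jar 0.69 [381. 321.] [0.6573 0.1466 0.005 ]
```

View pics/top0.png

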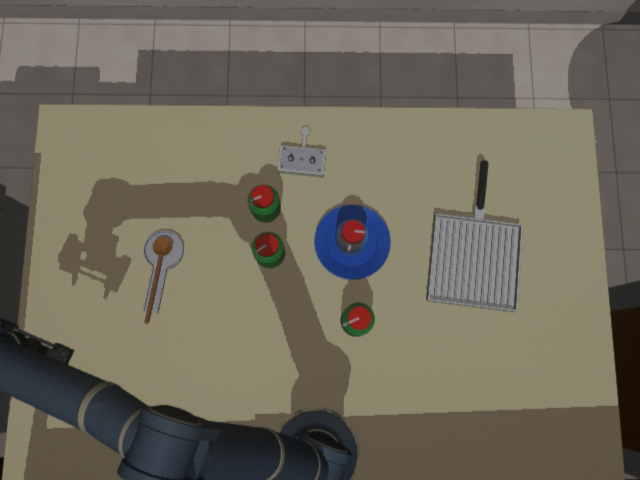

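View pics/scene0.png

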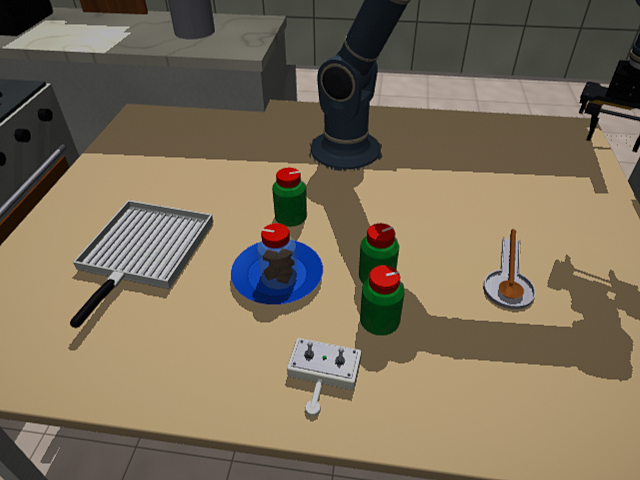

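Candidates for the jar: red-lidded ones at top (353,232) on the blue plate (clear glass, brown tablets), and the green look-alikes at (268,245), (264,200), (358,319). I choose the one on the plate. I'll check it in a close crop.

Run:
```python
from h import *
t=cv2.imread('pics/top0.png');s=cv2.imread('pics/scene0.png')
a=cv2.resize(t[200:284,312:396],(400,400),interpolation=cv2.INTER_CUBIC)
b=cv2.resize(s[215:310,228:323],(400,400),interpolation=cv2.INTER_CUBIC)
cv2.imwrite('pics/crop0.png',np.hstack([a,b]))
hsv=cv2.cvtColor(t,cv2.COLOR_BGR2HSV)
def red(im,x0,x1,y0,y1):
    h=cv2.cvtColor(im,cv2.COLOR_BGR2HSV);m=((h[...,0]<8)|(h[...,0]>172))&(h[...,1]>170)&(h[...,2]>70)
    ys,xs=np.nonzero(m[y0:y1,x0:x1]);return xs+x0,ys+y0
for n,im,w in (('top',t,(330,380,210,255)),('scene',s,(255,300,220,255))):
    x,y=red(im,*w);print(n,x.min(),x.max(),y.min(),y.max(),at_z(n,((x.min()+x.max())/2,(y.min()+y.max())/2),.134))
    print(ctrl.camera_params(n)['extrinsics'])
# triangulate from spot points
o1,d1=ray('top',(353.9,229.3));o2,d2=ray('scene',(277.4,234.1))
A=np.c_[d1,-d2];l=np.linalg.lstsq(A,o2-o1,rcond=None)[0];print(o1+l[0]*d1,o2+l[1]*d2)
# plate by blue ellipse
m=(cv2.inRange(hsv,(105,150,60),(130,255,255)))
m[:, :300]=0;m[:,400:]=0
ys,xs=np.nonzero(m);h=cv2.convexHull(np.c_[xs,ys].astype(np.int32));e=cv2.fitEllipse(h);print(e,at_z('top',e[0],.02))
p=at_z('top',(365.5,232),.139)
print(ctrl.camera_params('wrist'))
```

```text
top 342 363 221 242 [ 0.55621683 -0.09106558  0.134     ]
[[ 0.00386702 -0.98051333  0.19641448  0.24419211]
 [-0.99989146 -0.00658367 -0.0131802   0.01110044]
 [ 0.01421649 -0.19634219 -0.98043237  1.66646114]
 [ 0.          0.          0.          1.        ]]
scene 261 288 223 247 [ 0.56268518 -0.09031079  0.134     ]
[[-0.14441453  0.67567454 -0.72291656  1.33313051]
 [ 0.98942376  0.08855768 -0.11488325  0.12246865]
 [-0.01360388 -0.73186164 -0.68131746  0.83649981]
 [ 0.          0.          0.          1.        ]]
[ 0.56159587 -0.09454988  0.13575159] [ 0.5598829  -0.08463052  0.13471175]
((351.9570617675781, 241.62527465820312), (73.14970397949219, 74.94554901123047), 105.193359375) [ 0.55125808 -0.09700525  0.02      ]
{'intrinsics': array([[371.64829954,   0.        , 311.88443716],
       [  0.        , 371.64829954, 239.82618486],
       [  0.        ,   0.        ,   1.        ]]), 'hand_eye': array([[-9.84884852e-04, -9.66178858e-01, -2.57870983e-01,
         6.98689790e-02],
       [ 9.99999230e-01, -1.14620075e-03,  4.75240907e-04,
        -3.42479284e-05],
       [-7.54739632e-04, -2.57870317e-01,  9.66179243e-01,
        -1.53672974e-01],
       [ 0.00000000e+00,  0.00000000e+00,  0.00000000e+00,
         1.00000000e+00]])}
```

View pics/crop0.png

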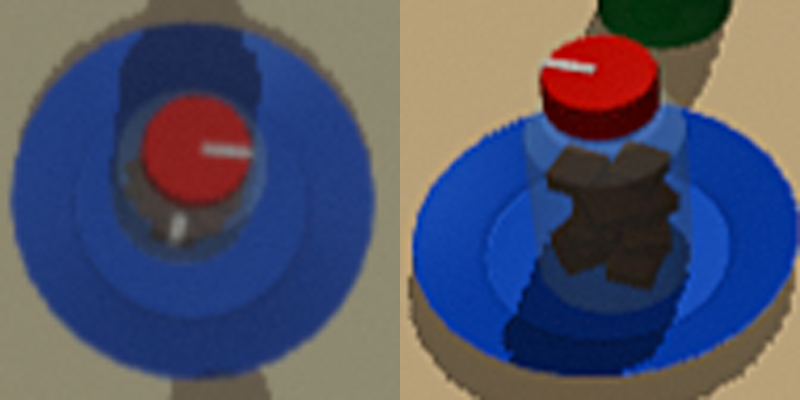

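Crop: clear jar with brown tablets, the lid line points image-right (about −y), and the jar mark points image-down and slightly left (about 167° in world). That puts the lid about 1.75 rad open. The lid is at about (0.560, −0.090, 0.136) against an expected height of 0.139. I'll move to hover without turning the tool.

Emit:
move_arm:
  series:
    - {"translation":[-2.5,-2.5,-0.4],"twist":[0,0,0],"fingers":0}
    - {"translation":[-2.8,-2.7,-0.4],"twist":[0,0,0],"fingers":0}
    - {"translation":[-2.8,-2.7,-0.4],"twist":[0,0,0],"fingers":0}
    - {"translation":[-2.8,-2.7,-0.4],"twist":[0,0,0],"fingers":0}
    - {"translation":[-2.8,-2.7,-0.4],"twist":[0,0,0],"fingers":0}
  newtons: 30

```text
t: 0.9
tool_pos: [0.3327, 0.4481, 0.2509]
eef_rot: [0.607, 3.082, 0.001]
force: [0.1, -0.2, -0.1]
opening: 0.0868
gripper_force: 0.0
```

Emit:
move_arm:
  series:
    - {"translation":[-2.8,-2.7,0],"twist":[0,0,0],"fingers":0}
    - {"translation":[-2.8,-2.7,0],"twist":[0,0,0],"fingers":0}
    - {"translation":[-2.8,-2.7,0],"twist":[0,0,0],"fingers":0}
    - {"translation":[-2.8,-2.7,0],"twist":[0,0,0],"fingers":0}
    - {"translation":[-2.8,-2.7,0],"twist":[0,0,0],"fingers":0}

```text
t: 1.4
tool_pos: [0.4111, 0.2702, 0.2509]
eef_rot: [0.607, 3.082, 0.001]
force: [0.8, 0.3, 0.3]
opening: 0.0868
gripper_force: 0.0
```

Emit:
move_arm:
  series:
    - {"translation":[-2.8,-2.7,0],"twist":[0,0,0],"fingers":0}
    - {"translation":[-2.8,-2.7,0],"twist":[0,0,0],"fingers":0}
    - {"translation":[-2.8,-2.7,0],"twist":[0,0,0],"fingers":0}
    - {"translation":[-2.8,-2.7,0],"twist":[0,0,0],"fingers":0}
    - {"translation":[0,0,0],"twist":[0,0,0],"fingers":0}

```text
t: 1.9
tool_pos: [0.4753, 0.1234, 0.251]
eef_rot: [0.621, 3.077, -0.002]
force: [-0.1, 0.2, -0.6]
opening: 0.0873
gripper_force: 0.0
```

Emit:
move_arm:
  series:
    - {"translation":[-2.6,-2.7,0],"twist":[0,0,0],"fingers":0}
    - {"translation":[-2.6,-2.7,0],"twist":[0,0,0],"fingers":0}
    - {"translation":[-2.6,-2.7,0],"twist":[0,0,0],"fingers":0}
    - {"translation":[-2.6,-2.7,0],"twist":[0,0,0],"fingers":0}
    - {"translation":[-2.6,-2.7,0],"twist":[0,0,0],"fingers":0}

```text
t: 2.4
tool_pos: [0.5429, -0.0456, 0.2507]
eef_rot: [0.605, 3.082, 0.001]
force: [0.4, -0.3, 0.8]
opening: 0.087
gripper_force: 0.0
```

Emit:
move_arm:
  series:
    - {"translation":[-2.6,-2.7,0],"twist":[0,0,0],"fingers":0}
    - {"translation":[0,0,0],"twist":[0,0,0],"fingers":0}
    - {"translation":[0,0,0],"twist":[0,0,0],"fingers":0}

```text
t: 2.7
tool_pos: [0.5562, -0.0798, 0.2503]
eef_rot: [-0.609, -3.081, -0.001]
force: [0.0, 0.5, 0.0]
opening: 0.087
gripper_force: 0.0
```

```bash
cat >> h.py <<'E'
def wray(px,s):
    p=ctrl.camera_params('wrist');K=p['intrinsics'];H=p['hand_eye']
    v=np.array([(px[0]-K[0,2])/K[0,0],(px[1]-K[1,2])/K[1,1]]);r=np.hypot(*v)
    d=np.array([*(v/max(r,1e-9)*np.sin(r)),np.cos(r)])
    T=R.from_rotvec(s['eef_rot']).as_matrix()
    return T@H[:3,3]+s['tool_pos'],T@H[:3,:3]@d
def w_at_z(px,s,z):
    o,d=wray(px,s);return o+d*(z-o[2])/d[2]
E
python3 - <<'E'
from h import *
s=ctrl.state();im=ctrl.read_camera('wrist');save(im,'w1.png');print(s['tool_pos'],s['eef_rot'],s['q'])
for r in ctrl.spot_point('wrist','lid_top'): print(r['conf'],r['pixel'],w_at_z(r['pixel'],s,.139).round(4))
for r in ctrl.silhouettes('wrist','lid_top'): print('sil',r['conf'],r['pixel'])
h=cv2.cvtColor(im,cv2.COLOR_RGB2HSV);m=(((h[...,0]<8)|(h[...,0]>172))&(h[...,1]>150)&(h[...,2]>60)).astype(np.uint8)
n,l,st,c=cv2.connectedComponentsWithStats(m)
for i in range(1,n):
    if st[i,4]>300:print(st[i],c[i],w_at_z(c[i],s,.139).round(4))
E
```

```text
[ 0.55619137 -0.07977428  0.25031669] [-6.08743650e-01 -3.08147884e+00 -6.73963902e-04] [-0.23165507  0.27196538  0.3701472   1.79983582 -0.11032433  1.09043569
  1.35795342]
0.88 [533.3, 107.0] [0.5231 0.1244 0.139 ]
0.67 [297.2, 248.0] [ 0.5586 -0.0924  0.139 ]
0.59 [577.5, 238.3] [0.6464 0.1405 0.139 ]
sil 0.93 [528.9, 108.1]
sil 0.88 [175.9, 13.9]
sil 0.85 [298.0, 244.4]
sil 0.8 [569.6, 233.9]
[ 141    0   74   36 2042] [175.25905975  14.28403526] [ 0.3569 -0.1078  0.139 ]
[ 501   72   58   71 2852] [529.23702665 107.36886396] [0.5223 0.1203 0.139 ]
[ 260  205   77   78 4263] [299.17217922 244.09570725] [ 0.5564 -0.0899  0.139 ]
[ 543  208   53   62 2263] [569.86345559 238.04507291] [0.6425 0.1316 0.139 ]
```

View pics/w1.png

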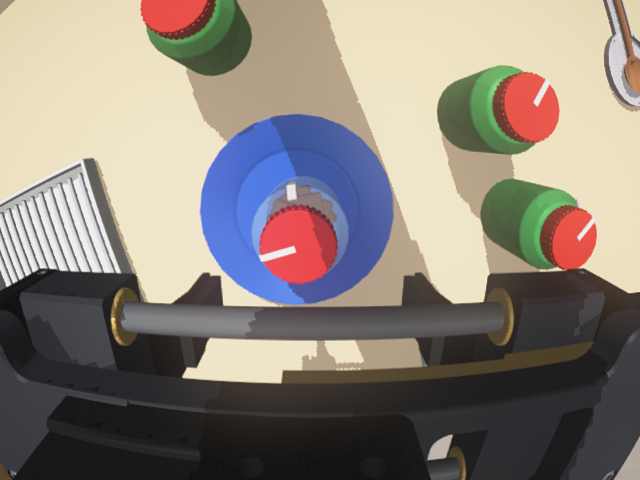

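The wrist view shows the clear jar lid at (298,245), the lid line pointing left-down and the jar mark at (291,190). Again that is about 100° open. The green jars are well clear. I'll refine the lid centre from its top face.

Run:
```python
from h import *
s=ctrl.state();im=ctrl.read_camera('wrist');T=R.from_rotvec(s['eef_rot']).as_matrix()
h=cv2.cvtColor(im,cv2.COLOR_RGB2HSV);print(np.percentile(h[235:242,280:320,2],[5,50,95]))
m=((((h[...,0]<8)|(h[...,0]>172))&(h[...,1]>120)&(h[...,2]>185)).astype(np.uint8));w=np.zeros_like(m);w[200:290,250:345]=m[200:290,250:345]
c=cv2.findContours(w,cv2.RETR_EXTERNAL,cv2.CHAIN_APPROX_NONE)[0];c=max(c,key=cv2.contourArea)
hl=cv2.convexHull(c)[:,0].astype(float)
P=np.array([w_at_z(p,s,.139)[:2] for p in hl]);A=np.c_[2*P,np.ones(len(P))];x=np.linalg.lstsq(A,(P**2).sum(1),rcond=None)[0]
print('centre',x[:2],'r',np.sqrt(x[2]+x[:2]@x[:2]))
d=np.r_[x[:2]-s['tool_pos'][:2],.124-s['tool_pos'][2]];print('tool cm',100*T.T@d, s['eef_rot'])
```

```text
[173. 236. 236.]
centre [ 0.55743459 -0.09279339] r 0.027949337960221754
tool cm [-0.70708813 -1.34927624 12.63731027] [-6.02445476e-01 -3.08267429e+00 -1.61103471e-03]
```

Emit:
move_arm:
  series:
    - {"translation":[-0.7,-1.3,0],"twist":[0,0,0],"fingers":0}
    - {"translation":[0,0,3],"twist":[0,0,0],"fingers":0}
    - {"translation":[0,0,3],"twist":[0,0,0],"fingers":0}
    - {"translation":[0,0,2.5],"twist":[0,0,0],"fingers":0}
    - {"translation":[0,0,0],"twist":[0,0,0],"fingers":0}

```text
t: 3.4
tool_pos: [0.5553, -0.0945, 0.1625]
eef_rot: [-0.605, -3.076, 0.002]
force: [-0.4, 0.6, -0.1]
opening: 0.0873
gripper_force: 0.0
```

Run:
```python
from h import *
s=ctrl.state();im=ctrl.read_camera('wrist');save(im,'w2.png');T=R.from_rotvec(s['eef_rot']).as_matrix();print(s['tool_pos'])
h=cv2.cvtColor(im,cv2.COLOR_RGB2HSV)
m=((((h[...,0]<8)|(h[...,0]>172))&(h[...,1]>120)&(h[...,2]>185)).astype(np.uint8))
m[:,:200]=0;m[:,400:]=0
c=cv2.findContours(m,cv2.RETR_EXTERNAL,cv2.CHAIN_APPROX_NONE)[0];c=max(c,key=cv2.contourArea);print(cv2.boundingRect(c))
hl=cv2.convexHull(c)[:,0].astype(float)
P=np.array([w_at_z(p,s,.139)[:2] for p in hl]);A=np.c_[2*P,np.ones(len(P))];x=np.linalg.lstsq(A,(P**2).sum(1),rcond=None)[0]
print('centre',x[:2],'r',np.sqrt(x[2]+x[:2]@x[:2]))
d=np.r_[x[:2]-s['tool_pos'][:2],.124-s['tool_pos'][2]];print('tool cm',100*T.T@d, T[:,2])
```

```text
[ 0.55526243 -0.09453759  0.1624607 ]
(263, 230, 106, 77)
centre [ 0.5554006  -0.09255787] r 0.027050189237174553
tool cm [0.03685214 0.1982691  3.84590286] [-7.07784234e-03  1.37170548e-04 -9.99974942e-01]
```

View pics/w2.png

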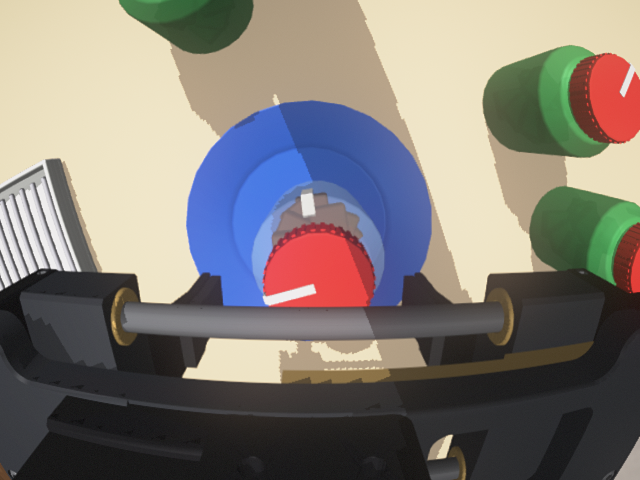

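Lid centre column is about 316 and the fingers' mid-column is about 312, so I need +2 mm along tool y, which matches the fit. I'll correct that, descend and close gently.

Emit:
move_arm:
  series:
    - {"translation":[0,0.2,1],"twist":[0,0,0],"fingers":0}
    - {"translation":[0,0,1.5],"twist":[0,0,0],"fingers":0}
    - {"translation":[0,0,1.3],"twist":[0,0,0],"fingers":0}
    - {"translation":[0,0,0],"twist":[0,0,0],"fingers":0}
    - {"translation":[0,0,0],"twist":[0,0,0],"fingers":0}

```text
t: 3.95
tool_pos: [0.5589, -0.0927, 0.1278]
eef_rot: [0.607, 3.082, 0.0]
force: [0.3, -0.5, 0.0]
opening: 0.0869
gripper_force: 0.0
```

Emit:
move_arm:
  series:
    - {"translation":[0,0,0],"twist":[0,0,0],"fingers":0.2}
    - {"translation":[0,0,0],"twist":[0,0,0],"fingers":0.28}
    - {"translation":[0,0,0],"twist":[0,0,0],"fingers":0.3}
    - {"translation":[0,0,0],"twist":[0,0,0],"fingers":0.31}
    - {"translation":[0,0,0],"twist":[0,0,0],"fingers":0.32}
  newtons: 20

```text
t: 4.45
tool_pos: [0.5586, -0.0926, 0.1277]
eef_rot: [0.607, 3.082, 0.0]
force: [-0.3, -0.8, 1.1]
opening: 0.0608
gripper_force: 0.0
```

Emit:
move_arm:
  series:
    - {"translation":[0,0,0],"twist":[0,0,0],"fingers":0.5}
    - {"translation":[0,0,0],"twist":[0,0,0],"fingers":1}
    - {"translation":[0,0,0],"twist":[0,0,0],"fingers":1}
    - {"translation":[0,0,0],"twist":[0,0,0],"fingers":1}

```text
t: 4.85
tool_pos: [0.5587, -0.0922, 0.1276]
eef_rot: [0.606, 3.082, 0.001]
force: [0.1, 1.5, 0.6]
opening: 0.0576
gripper_force: 20.0
```

Emit:
move_arm:
  series:
    - {"translation":[0,0,0],"twist":[0,0,0.12],"fingers":1}
    - {"translation":[0,0,0],"twist":[0,0,0.12],"fingers":1}
    - {"translation":[0,0,0],"twist":[0,0,0.12],"fingers":1}
    - {"translation":[0,0,0],"twist":[0,0,0.12],"fingers":1}
    - {"translation":[0,0,0],"twist":[0,0,0.12],"fingers":1}
  newtons: 25

```text
t: 5.35
tool_pos: [0.5585, -0.0926, 0.1276]
eef_rot: [-1.497, -2.762, 0.0]
force: [0.0, 0.6, 0.2]
opening: 0.0575
gripper_force: 25.0
```

Run:
```python
from h import *
s=ctrl.state();print({k:np.round(s[k],3) for k in ('t','q','tool_pos','force','torque','opening')})
save(np.hstack([ctrl.read_camera(c)[a:a+300,b:b+400] for c,a,b in(('top',100,200),('wrist',180,150))]),'m1.png')
```

```text
{'t': np.float64(5.35), 'q': array([-0.287,  0.436,  0.492,  1.923, -0.269,  0.848,  0.922]), 'tool_pos': array([ 0.559, -0.093,  0.128]), 'force': array([0.016, 0.578, 0.202]), 'torque': array([ 0.119, -0.011,  0.051]), 'opening': np.float64(0.058)}
```

View pics/m1.png

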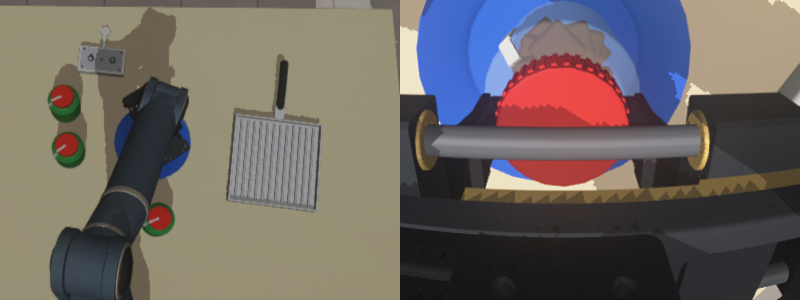

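The torque is 0.05 N m, equal to the lid friction. In the wrist view the jar mark has moved counter-clockwise relative to the gripper, so the lid is turning on a still jar.

Emit:
move_arm:
  series:
    - {"translation":[0,0,0],"twist":[0,0,0.12],"fingers":1}
    - {"translation":[0,0,0],"twist":[0,0,0.12],"fingers":1}
    - {"translation":[0,0,0],"twist":[0,0,0.12],"fingers":1}
    - {"translation":[0,0,0],"twist":[0,0,0.12],"fingers":1}
    - {"translation":[0,0,0],"twist":[0,0,0.12],"fingers":1}

```text
t: 5.95
tool_pos: [0.5583, -0.0928, 0.1276]
eef_rot: [-2.243, -2.199, 0.0]
force: [-0.5, 0.7, 0.9]
opening: 0.0571
gripper_force: 25.0
```

Emit:
move_arm:
  series:
    - {"translation":[0,0,0],"twist":[0,0,0.12],"fingers":1}
    - {"translation":[0,0,0],"twist":[0,0,0.12],"fingers":1}
    - {"translation":[0,0,0],"twist":[0,0,0.12],"fingers":1}

```text
t: 6.25
tool_pos: [0.558, -0.0928, 0.1276]
eef_rot: [-2.6, -1.762, 0.001]
force: [-1.6, 0.7, 2.0]
opening: 0.0572
gripper_force: 25.0
```

Run:
```python
from h import *
s=ctrl.state();print({k:np.round(s[k],3) for k in ('t','q','tool_pos','force','torque','opening')})
```

```text
{'t': np.float64(6.25), 'q': array([-0.462,  0.489,  0.739,  1.932, -0.423,  0.881,  0.114]), 'tool_pos': array([ 0.558, -0.093,  0.128]), 'force': array([-1.648,  0.746,  2.042]), 'torque': array([-0.005,  0.271,  0.048]), 'opening': np.float64(0.057)}
```

Emit:
move_arm:
  series:
    - {"translation":[0,0,0],"twist":[0,0,0.08],"fingers":1}
    - {"translation":[0,0,0],"twist":[0,0,0.08],"fingers":1}

```text
t: 6.45
tool_pos: [0.558, -0.0927, 0.1276]
eef_rot: [-2.731, -1.551, 0.001]
force: [-0.0, 1.4, 1.3]
opening: 0.0578
gripper_force: 25.0
```

Run:
```python
from h import *
s=ctrl.state();print({k:np.round(s[k],3) for k in ('t','q','tool_pos','force','torque','opening')})
```

```text
{'t': np.float64(6.45), 'q': array([-0.49 ,  0.502,  0.781,  1.933, -0.451,  0.89 , -0.016]), 'tool_pos': array([ 0.558, -0.093,  0.128]), 'force': array([-0.044,  1.434,  1.262]), 'torque': array([-0.044,  0.126,  0.155]), 'opening': np.float64(0.058)}
```

Torque jumped to 0.155 N m after about 1.7 rad, so the stop is reached. I'll turn a little more to be sure, then look.

Emit:
move_arm:
  series:
    - {"translation":[0,0,0],"twist":[0,0,0.05],"fingers":1}
    - {"translation":[0,0,0],"twist":[0,0,0.05],"fingers":1}
    - {"translation":[0,0,0],"twist":[0,0,0],"fingers":1}
    - {"translation":[0,0,0],"twist":[0,0,0],"fingers":1}
  newtons: 40

```text
t: 6.85
tool_pos: [0.5584, -0.093, 0.1276]
eef_rot: [2.805, 1.416, -0.0]
force: [-0.1, -0.4, 1.1]
opening: 0.0571
gripper_force: 40.0
```

Run:
```python
from h import *
s=ctrl.state();print({k:np.round(s[k],3) for k in ('t','q','tool_pos','force','torque','opening')})
save(np.hstack([ctrl.read_camera(c)[a:a+300,b:b+400] for c,a,b in(('scene',130,130),('wrist',180,150))]),'m2.png')
```

```text
{'t': np.float64(6.85), 'q': array([-0.507,  0.511,  0.807,  1.934, -0.469,  0.894, -0.097]), 'tool_pos': array([ 0.558, -0.093,  0.128]), 'force': array([-0.074, -0.408,  1.089]), 'torque': array([-0.106,  0.236,  0.043]), 'opening': np.float64(0.057)}
```

View pics/m2.png

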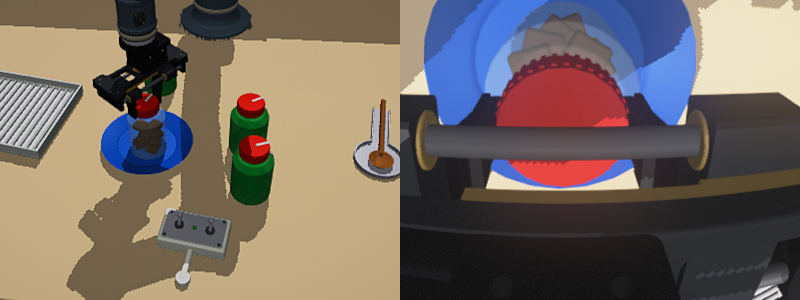

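Emit:
move_arm:
  series:
    - {"translation":[0,0,0],"twist":[0,0,0.08],"fingers":1}
    - {"translation":[0,0,0],"twist":[0,0,0.08],"fingers":1}

```text
t: 7.15
tool_pos: [0.5586, -0.0928, 0.1276]
eef_rot: [-2.911, -1.181, -0.0]
force: [-0.8, -0.8, 0.8]
opening: 0.0571
gripper_force: 40.0
```

Run:
```python
from h import *
s=ctrl.state();print({k:np.round(s[k],3) for k in ('t','force','torque','opening')})
```

```text
{'t': np.float64(7.15), 'force': array([-0.771, -0.785,  0.832]), 'torque': array([-0.098,  0.124,  0.111]), 'opening': np.float64(0.057)}
```

Emit:
move_arm:
  series:
    - {"translation":[0,0,0],"twist":[0,0,0.08],"fingers":1}
    - {"translation":[0,0,0],"twist":[0,0,0.08],"fingers":1}

```text
t: 7.35
tool_pos: [0.5587, -0.0927, 0.1276]
eef_rot: [2.996, 0.945, 0.0]
force: [-0.0, 0.6, 0.2]
opening: 0.0571
gripper_force: 40.0
```

Run:
```python
from h import *
s=ctrl.state();print({k:np.round(s[k],3) for k in ('t','force','torque','opening')})
```

```text
{'t': np.float64(7.35), 'force': array([-0.035,  0.632,  0.206]), 'torque': array([-0.138,  0.142,  0.129]), 'opening': np.float64(0.057)}
```

Torque stays at 0.11–0.13 N m, above the 0.05 lid friction. The jar is turning as one with the lid, so the lid is at its stop. I'll lift slowly.

Emit:
move_arm:
  series:
    - {"translation":[0,0,0],"twist":[0,0,0],"fingers":1}
    - {"translation":[0,0,-0.3],"twist":[0,0,0],"fingers":1}
    - {"translation":[0,0,-0.5],"twist":[0,0,0],"fingers":1}
    - {"translation":[0,0,-0.7],"twist":[0,0,0],"fingers":1}
  newtons: 45

```text
t: 7.75
tool_pos: [0.5574, -0.0922, 0.1419]
eef_rot: [-2.994, -0.948, 0.004]
force: [-0.2, 0.4, -6.6]
opening: 0.0572
gripper_force: 45.0
```

Emit:
move_arm:
  series:
    - {"translation":[0,0,-1],"twist":[0,0,0],"fingers":1}
    - {"translation":[0,0,-1.5],"twist":[0,0,0],"fingers":1}
    - {"translation":[0,0,-1.5],"twist":[0,0,0],"fingers":1}
    - {"translation":[0,0,-1.5],"twist":[0,0,0],"fingers":1}
    - {"translation":[0,0,-1.5],"twist":[0,0,0],"fingers":1}

```text
t: 8.25
tool_pos: [0.5586, -0.0927, 0.2142]
eef_rot: [-2.995, -0.947, -0.001]
force: [0.0, -0.1, -5.6]
opening: 0.0574
gripper_force: 45.0
```

Emit:
move_arm:
  series:
    - {"translation":[0,0,-1.0],"twist":[0,0,0],"fingers":1}
    - {"translation":[0,0,-0.5],"twist":[0,0,0],"fingers":1}
    - {"translation":[0,0,0],"twist":[0,0,0],"fingers":1}
    - {"translation":[0,0,0],"twist":[0,0,0],"fingers":1}
    - {"translation":[0,0,0],"twist":[0,0,0],"fingers":1}

```text
t: 8.75
tool_pos: [0.558, -0.0924, 0.2268]
eef_rot: [-2.995, -0.947, 0.002]
force: [0.2, -0.8, -6.8]
opening: 0.0568
gripper_force: 45.0
```

Run:
```python
from h import *
s=ctrl.state();print({k:np.round(s[k],3) for k in ('t','q','tool_pos','eef_rot','force','torque','opening')})
save(cv2.resize(ctrl.read_camera('scene')[100:340,180:480],(750,600)),'f.png')
```

```text
{'t': np.float64(8.75), 'q': array([-0.654,  0.426,  0.998,  1.841, -0.401,  1.095, -0.464]), 'tool_pos': array([ 0.558, -0.092,  0.227]), 'eef_rot': array([-2.995e+00, -9.470e-01,  2.000e-03]), 'force': array([ 0.168, -0.756, -6.831]), 'torque': array([-0.147,  0.162, -0.033]), 'opening': np.float64(0.057)}
```

View pics/f.png

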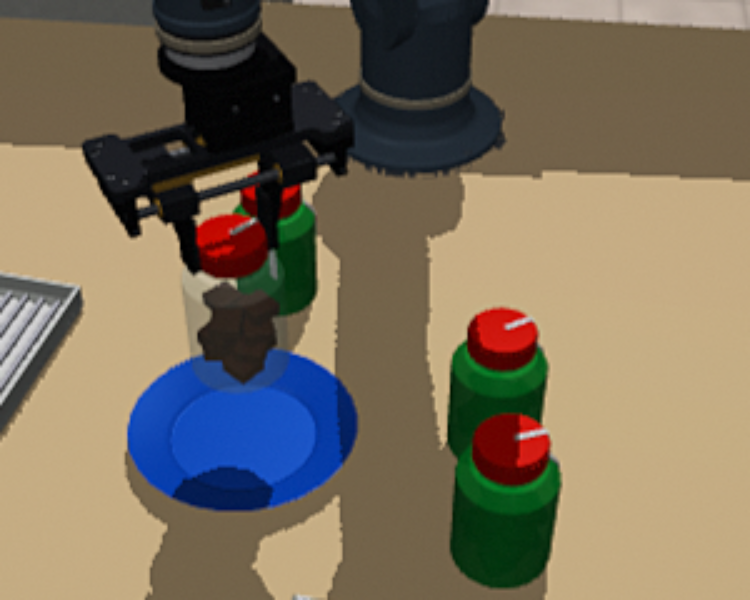

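The jar hangs upright in the air and the plate below it is empty and unmoved. The lid line (255,222) points towards the jar mark (272,265). The lift was about 99 mm, so the jar's underside is about 104 mm above the plate's. I'm handing in.

```bash
python3 -c "
from workcell import ctrl
print(ctrl.job_done())"
```

```text
the job is handed in; nothing more can be done
None
```

The lid is screwed shut, and the arm is holding the jar upright and still about 10 cm above the plate; I've handed the job in, but no verdict came back.

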